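# Return the polarimeter analyser to the blank mark and hold its lamp on

### The job

Recheck the blank on the upright polarimeter: with a fingertip, push the analyser's lever around, without gripping it, until its pointer lines up with the white line of the red rider clipped on the rim of the scale. Then press the green lamp button on top of the instrument down fully and keep it pressed; finish while still holding it down, for the reading. Do not force, shift or lift the polarimeter or move the rider, and leave the sample cell inside it and the other things on the bench where they are.

Things in the scene. Friction and masses are not known exactly. Their poses are not given: they have to be found in the camera images.
- polarimeter: Upright student polarimeter, 2.6 kg, loose on rubber feet. Origin on the bench (z = 0) straight below the ring axis; z up, -x its front, facing the robot (up to 26 degrees askew). Cream lamp base 205 (x) x 150 (y) x 45 mm, x from -67 to +138 mm; column at the back; blue head on top, 160 mm across, with a deck 110 mm wide (y) reaching back to x = 138 mm, 200 mm high.
- ring_centre (a point): On the ring axis at the upper face of the fixed white scale disc, 203 mm above the bench. Disc 152 mm across, black ticks every 5 degrees, longer every 10 and 30. On it turns the black analyser ring, radius 34 mm, 12 mm high above the disc; rubber eyepiece in its middle, radius 21 mm, to 24 mm above the disc.
- analyser (a joint): Turn of the ring, rad, about the vertical ring axis. 0: the lever points to the polarimeter's front (-x); growing = counter-clockwise from above, at +1.57 it points to the polarimeter's -y. Stops at -1.85 and 1.85. Stays where left; friction 0.05 N m (1 N at the tab). Starts between 1.1 and 1.7; the rider is always at a smaller value.
- lever_tab (a point): Centre of the upright finger tab on the lever, 49 mm from the ring axis, 17.5 mm above the disc. Steel plate 18 mm long along the lever (radially), from 4 to 31 mm above the disc, yellow pads on its two side faces, 10.5 mm thick over the pads. The steel lever arm below it, 10 mm wide, runs from the ring 4 to 9 mm above the disc.
- pad_right: Yellow pad on the tab face towards growing joint values (the -y face when the lever points to the front); outer face 5.25 mm from the tab's mid-plane, 15 mm long, 23 mm high, centred on the tab. Pushing it lowers the joint value.
- pad_left: The same pad on the tab's other face; pushing it raises the joint value. Pressing both pads at once is gripping.
- pointer_tip (a point): Tip of the black pointer under the tab's outer end, 65 mm from the ring axis, 2 mm above the disc, in the mid-plane of the lever.
- rider_mark (a point): Inner end of the white line on the red rider, 65 mm from the ring axis, 2 mm above the disc; the pointer tip meets it when the lever is set. The rider is a clip 11 mm wide on the disc's rim, 67 to 84 mm from the axis, up to 3.5 mm above the disc, stiff to move; on the front half of the scale, where the joint would read -1.0 to 0.5.
- lamp_button: Green round push button, 24 mm across, on the deck 109 mm behind the ring axis (polarimeter +x). Origin: centre of its top face, 215.5 mm above the bench when up. Goes straight down 6 mm to its stop, 1 N at first, 4.5 N at the stop; springs back when let go. Black bezel 34 mm across, 207.5 mm high.
- sample_cell: Glass sample cell with black caps, 33 mm across, 112 mm tall, standing in the collar under the head, in the light path. Origin: centre of its underside. To be left alone.
- spare_cell: Glass sample cell with an orange upper cap, 33 mm across, 112 mm tall, standing on the bench beside the polarimeter. To be left alone.
- beaker: Glass beaker, 68 mm across, 85 mm tall, standing beside the polarimeter. To be left alone.
- wash_bottle: White bottle with a red cap, 66 mm across, 190 mm tall, on the robot's left. To be left alone.
- paper_cup: Light brown paper cup, 80 mm across, 95 mm tall, on the robot's right. To be left alone.
- forceps: Steel forceps, 130 mm long, lying on the bench in front of the polarimeter. To be left alone.

How it is judged:
On the way:
1. the pointer is set on the rider's white line (within 3.5 mm) while the lamp button is still up (horizontal distance between pointer_tip and rider_mark below 0.0035 m and z of lamp_button in the frame of polarimeter above 0.2135 m), for 0.2 s.
At the end, for the whole second after the job is handed in: The pointer tip is within 3.5 mm (3 degrees) of the rider's white line, the fingers hold the lamp button at least 4 of its 6 mm down, and the polarimeter stands upright within 10 mm of its place with the sample cell in it (horizontal distance between pointer_tip and rider_mark below 0.0035 m and z of lamp_button in the frame of polarimeter below 0.2115 m and contact force between the fingers and lamp_button above 1 N and distance of polarimeter from where it was at the start of the episode below 0.01 m and angle between polarimeter's own z axis and vertical below 0.05 rad and distance of sample_cell from where it was at the start of the episode below 0.012 m); the arm keeps its last pose, push and grip.
It fails at once if the lever's tab is gripped (both pads pressed at once) (contact force between the fingers and pad_left above 0.5 N and contact force between the fingers and pad_right above 0.5 N).
It fails at once if the polarimeter is forced (more than 40 N) (contact force between any of the fingers, the arm and polarimeter above 40 N).
It fails at once if the polarimeter is shifted, lifted or tipped (more than 10 mm) (distance of polarimeter from where it was at the start of the episode above 0.01 m or angle between polarimeter's own z axis and vertical above 0.1 rad).
It fails at once if the rider (more than 10 mm) or the sample cell (more than 12 mm) is moved (distance of rider_mark from where it was at the start of the episode above 0.01 m or distance of sample_cell from where it was at the start of the episode above 0.012 m).
It fails at once if another thing on the bench is moved (more than 20 mm) or knocked over (distance of any of spare_cell, beaker, wash_bottle, paper_cup, forceps from where it was at the start of the episode above 0.02 m or angle between any of spare_cell, beaker, wash_bottle, paper_cup's own z axis and vertical above 0.4 rad).
It also fails if it takes over 48 s, if anything falls off the work surface, if the arm or the gripper's body presses on something with over 40 N, if the wrist force passes 120 N, or if a joint passes its speed limit or range.

### The arm

A 6-joint arm with a two-finger parallel gripper is mounted at the origin on the work surface. World frame = base frame: x ahead of the robot, y to its left, z up, the work surface at z = 0. Lengths are in m, angles in rad, forces in N, time in s.
With the tool pointing down it reaches from about 0.4 to 0.925 m from the base axis. Payload 12.5 kg.
Tool frame: the origin (TCP) lies on the centre line of the jaws, within the pads' length; the fingertips stand 14 mm ahead of it and the grasp point (between the pads) lies 5 mm behind it; x points along the fingers, z is the direction in which the jaws open and shut, and the axes are right-handed (so a half turn about x gives the same grasp; the last joint's range is limited). The gripper opens to 95 mm and grips with 3 to 60 N. Pads are 20 mm wide; open, the fingers measure 119 mm over their backs; the gripper's body (75 mm by 180 mm) begins 59 mm behind the grasp point.
Start: joints at [-1.364, 0.491, 1.559, -0, 1.092, -0.106], TCP at [0.192, -0.595, 0.229] pointing down, gripper open.
Joint ranges: [-3.1, 3.1], [-0.84, 2.19], [0.05, 2.79], [-1.13, 4.28], [0.06, 2.93], [-2.69, 2.69]. Speed limits (rad/s): [2.22, 2.22, 2.79, 3.14, 3.14, 3.14].

### API

Orientations are given as a unit quaternion [x, y, z, w].
In Python, from rig import observe, get_image, camera_model, close_job gives the robot as it stands.
- The arm moves only by the tool send_rows, never from a script. Its argument "motion" is a list that holds one entry, the list of rows, each a list of 7 numbers: the turn, a rotation vector about the tool's x, y, z in rad, then the shift along the tool's x, y, z in cm, then the opening, from 0 (shut) to 1 (fully open). A call has 1 to 20 rows; each row shifts and turns the pose as measured when the row begins, along the tool's axes as they then stand; what a row does not reach is not made up. A row lasts 1/10 s, in which the tool goes at most 50 mm and 8.59 degrees, less where a joint would pass 70% of its speed; a pose out of reach is approached as far as the arm can. A call with a gripper value outside its range is refused whole. The fingers move at their own pace and stop on an object; "newtons" is the grip in N (left out, the last holds). Time passes only in rows, so rows that do not move let the fingers close. It gives the time, the measured TCP pose, the force and the opening at its end, in the units of the state.
- observe(): the state, without advancing time (a new reading comes with each control period).
- get_image(name): name is "scene" or "top" or "wrist"; returns (picture, depth): 420x560x3 uint8, blue, green, red; 420x560 float32, m along the optical axis (not along the pixel's ray), 0 where there is no reading.
- camera_model(name): a dict with "mtx" (3x3 intrinsics, pixels), "world_from_camera" (4x4, takes a point from camera to world coordinates). Camera axes: x right, y up, looking along -z (the intrinsics and any distortion apply to the point x, -y, -z); pixel columns grow to the right and rows downward; lengths in m; the calibration is good to about 2 mm. A picture is of the moment at which its call begins: read the wrist's pose just before it. camera_model takes no time and is no camera call; for the wrist camera it gives the pose at the moment of the call.
- close_job(): hands the job in, once; it reports no verdict.
The state is a dict: "time": time; "joints": joint angles; "dq": joint speeds; "tau": joint torques, N m; "position": TCP position; "eef_rot": TCP orientation; "ft_force": force on the tool from outside, world axes, zero at the start; "ft_torque": the same for the moment, N m; "grip_width": finger opening in m.
Only numpy, scipy, OpenCV 4.12 (cv2) and the standard library are available. Lean on these libraries where they do the work, as an engineer would, in place of code of your own. Each camera call takes 0.05 s, during which the arm holds its last target.

## Working session

There is one attempt and no reset: what is moved stays moved. The work goes in short steps, Python scripts to look and compute and a tool call to move; the robot and the scene stay as the last step left them, time stands still between calls to the robot, and variables do not carry over. Pictures are saved under pics/ and viewed, and the job is handed in when it is done.

Besides the shell and the picture viewer there is one more tool, called as name(argument=value, ...), one argument or row to a line, values as JSON. send_rows: Moves the arm, as the interface text tells. Its arguments: {"type":"object","properties":{"motion":{"type":"array"},"newtons":{"type":"number"}},"required":["motion"]}

```bash
ls; mkdir -p pics
python3 - <<'E'
from rig import *
import cv2
s=observe();print({k:s[k] for k in s})
for n in("scene","top"):
    p,d=get_image(n);cv2.imwrite(f"pics/{n}0.png",p)
    import numpy as np
    np.savez(f"{n}0.npz",p=p,d=d)
    m=camera_model(n);print(n,m)
E
```

```text
pics
{'time': 0.0, 'joints': array([-1.36359654e+00,  4.91558524e-01,  1.55947682e+00,  6.34448433e-06,
        1.09168813e+00, -1.05640451e-01]), 'dq': array([ 0.00046873, -0.00111546, -0.001905  , -0.00036943,  0.00015293,
       -0.00087169]), 'tau': array([ 1.56272476e-03, -6.12639999e+01, -2.58175635e+01,  6.93259388e-02,
        4.82237292e-02, -1.17465443e-04]), 'position': array([ 0.19230101, -0.59443012,  0.22805296]), 'eef_rot': array([ 0.41627437,  0.57208182, -0.41573543,  0.57149111]), 'ft_force': array([ 0.11878751, -0.63700605, -0.21973865]), 'ft_torque': array([-0.02130651,  0.05946248, -0.01657105]), 'grip_width': 0.09492390184258492}
scene {'mtx': array([[519.61832977,   0.        , 284.92806825],
       [  0.        , 519.61832977, 209.33642515],
       [  0.        ,   0.        ,   1.        ]]), 'world_from_camera': array([[ 0.51889265, -0.58569868,  0.6226616 ,  1.50139985],
       [ 0.85475744,  0.34540152, -0.38741129, -0.59249904],
       [ 0.01183802,  0.73324951,  0.67985662,  1.17460848],
       [ 0.        ,  0.        ,  0.        ,  1.        ]])}
top {'mtx': array([[425.41843581,   0.        , 284.80655283],
       [  0.        , 425.41843581, 213.01346582],
       [  0.        ,   0.        ,   1.        ]]), 'world_from_camera': array([[ 0.02446294,  0.98611875, -0.16422965,  0.35745565],
       [-0.9996697 ,  0.02542438,  0.0037545 ,  0.01215844],
       [ 0.00787782,  0.16408356,  0.98641499,  1.17917653],
       [ 0.        ,  0.        ,  0.        ,  1.        ]])}
```

View pics/scene0.png

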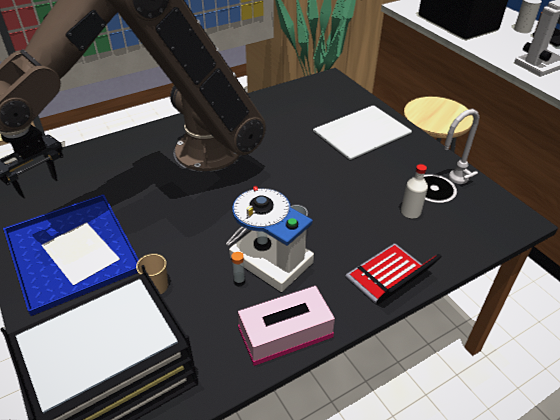

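View pics/top0.png

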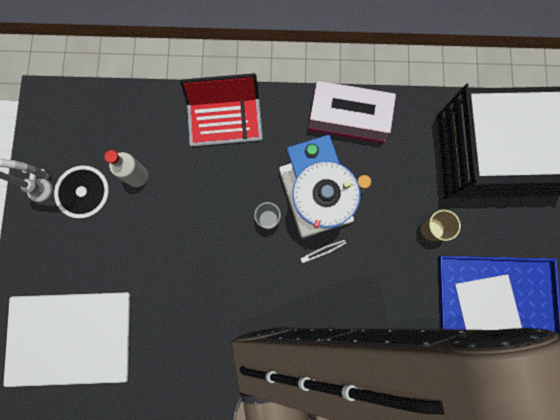

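The top view shows the white disc around (327,194), the green button at (312,150), the yellow tab at (347,185), and the red rider at (317,223). The spare cell is at (364,181), the beaker at (267,215), and the forceps lie in front. I'll measure these next.

```bash
cat > h.py <<'E'
import numpy as np,cv2
from rig import *
def ray(n,uv,z,m=None):
    m=m or camera_model(n);K=m["mtx"];T=m["world_from_camera"]
    d=np.array([(uv[0]-K[0,2])/K[0,0],-(uv[1]-K[1,2])/K[1,1],-1]);d=T[:3,:3]@d;o=T[:3,3]
    return o+d*(z-o[2])/d[2]
def proj(n,P,m=None):
    m=m or camera_model(n);K=m["mtx"];T=m["world_from_camera"]
    c=T[:3,:3].T@(np.array(P)-T[:3,3]);return np.array([K[0,0]*c[0]/-c[2]+K[0,2],K[1,1]*-c[1]/-c[2]+K[1,2]])
def cent(p,name,box):
    h=cv2.cvtColor(p,cv2.COLOR_BGR2HSV);H,S,V=[h[...,i].astype(int) for i in range(3)]
    m={'green':(H>45)&(H<85)&(S>100)&(V>60),'yellow':(H>18)&(H<35)&(S>70)&(V>80),'red':((H<8)|(H>172))&(S>110)&(V>70),'white':(S<60)&(V>150),'blue':(H>100)&(H<120)&(S>120)}[name]
    M=np.zeros(m.shape,np.uint8);x0,y0,x1,y1=box;M[y0:y1,x0:x1]=m[y0:y1,x0:x1]
    return M
def com(M):
    y,x=np.nonzero(M);return np.array([x.mean(),y.mean()]),len(x)
E
python3 - <<'E'
from h import *
boxes={'top':(285,130,362,240),'scene':(225,180,318,240)}
zs={'green':.2155,'yellow':.2205,'red':.2065}
for n in boxes:
    p=np.load(n+'0.npz')['p']
    for c in('green','yellow','red'):
        uv,k=com(cent(p,c,boxes[n]));print(n,c,uv,k,ray(n,uv,zs[c]).round(4))
    M=cent(p,'white',boxes[n]);M=cv2.morphologyEx(M,cv2.MORPH_CLOSE,np.ones((3,3)))
    cs,_=cv2.findContours(M,cv2.RETR_EXTERNAL,cv2.CHAIN_APPROX_NONE);c=max(cs,key=cv2.contourArea)
    W=np.array([ray(n,q[0],.203)[:2] for q in cv2.convexHull(c)])
    (cx,cy),r=cv2.minEnclosingCircle(W.astype(np.float32));print(n,'disc',cx,cy,r)
    b=boxes[n];cv2.imwrite(f'pics/{n}c.png',cv2.resize(p[b[1]-10:b[3]+30,b[0]-40:b[2]+25],None,fx=5 if n=='scene' else 4.2,fy=5 if n=='scene' else 4.2,interpolation=cv2.INTER_CUBIC))
E
```

```text
top green [311.64044944 149.15730337] 89 [ 0.672  -0.051   0.2155]
top yellow [355.39473684 182.84210526] 38 [ 0.5921 -0.1531  0.2205]
top red [316.39130435 224.13043478] 23 [ 0.4953 -0.0651  0.2065]
top disc 0.5666335821151733 -0.06506817042827606 0.10246701538562775
scene green [291.89285714 221.58928571] 56 [ 0.6731 -0.0548  0.2155]
scene yellow [250.02857143 211.05714286] 35 [ 0.5857 -0.1332  0.2205]
scene red [255.04761905 187.66666667] 21 [ 0.4931 -0.0672  0.2065]
scene disc 0.5673334002494812 -0.08924221992492676 0.07680278271436691
```

View pics/topc.png

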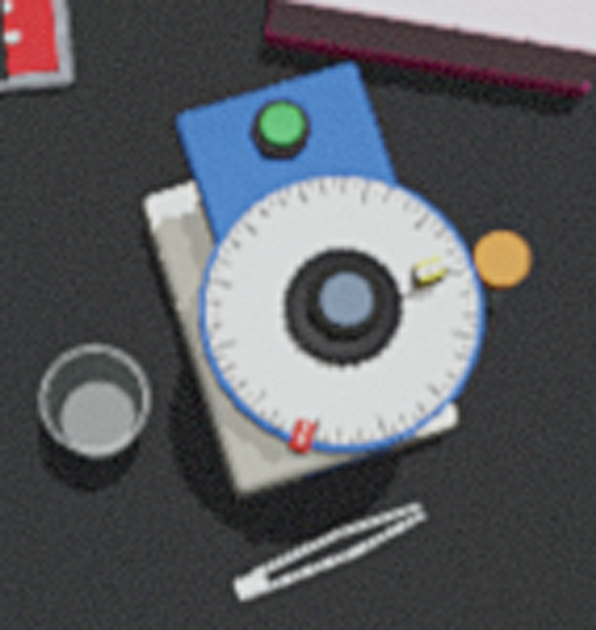

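View pics/scenec.png

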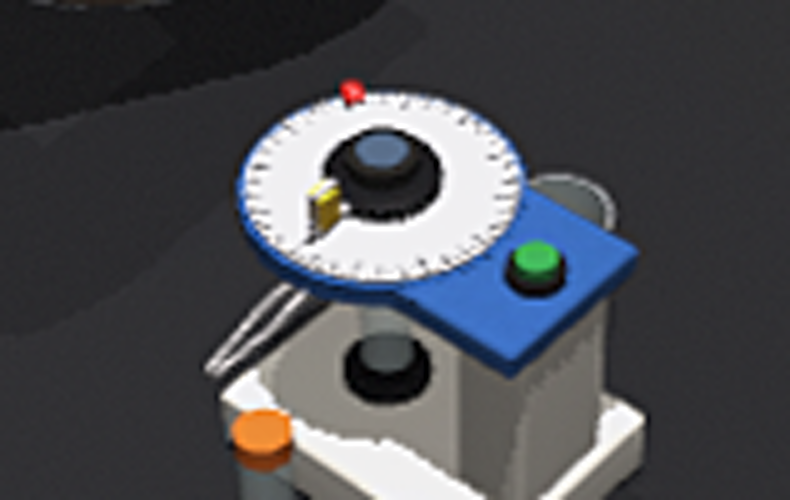

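Run:
```python
from h import *
from scipy.spatial.transform import Rotation as R
s=observe();M=R.from_quat(s['eef_rot']).as_matrix();print(M.round(3))
m=camera_model('wrist');T=m['world_from_camera'];print(m['mtx'][0,0]);print('cam in tool',(M.T@(T[:3,3]-s['position'])).round(4));print((M.T@T[:3,:3]).round(3))
# refined disc by radial edge from top
for n in('top','scene'):
    p=np.load(n+'0.npz')['p'];W=cent(p,'white',(0,0,560,420))
    g=cv2.cvtColor(p,cv2.COLOR_BGR2HSV);S=g[...,1].astype(float)
    c=np.array([.567,-.0885])
    for it in range(4):
        pts=[]
        for a in np.radians(np.arange(0,360,3)):
            rs=np.arange(.068,.084,.0003)
            v=[]
            for r in rs:
                u=proj(n,[c[0]+r*np.cos(a),c[1]+r*np.sin(a),.203]);v.append(cv2.getRectSubPix(p[...,2],(1,1),tuple(map(float,u)))[0,0])
            v=np.array(v,float);d=np.diff(cv2.GaussianBlur(v[None],(1,9),0)[0]) if 0 else v[8:]-v[:-8]
            i=d.argmin()
            if d[i]<-50: pts.append(c+(rs[i+4])*np.array([np.cos(a),np.sin(a)]))
        pts=np.array(pts);A=np.c_[2*pts,np.ones(len(pts))];q=np.linalg.lstsq(A,(pts**2).sum(1),rcond=None)[0]
        c=q[:2]
    print(n,c,np.sqrt(q[2]+c@c),len(pts))
for n,P in(('top',[.567,-.0888,.203]),):print(proj(n,P))
```

```text
[[-0.     0.951  0.308]
 [ 0.001  0.308 -0.951]
 [-1.     0.    -0.001]]
357.7018314079497
cam in tool [-0.1576  0.0801 -0.0006]
[[ 0.001  0.282 -0.959]
 [-0.001  0.959  0.282]
 [ 1.     0.     0.001]]Traceback (most recent call last):
  File "<stdin>", line 16, in <module>
  File "h.py", line 8, in proj
    m=m or camera_model(n);K=m["mtx"];T=m["world_from_camera"]
           ~~~~~~~~~~~~^^^
ValueError: time passes only in moves, steps and waits
```

```bash
cat >> h.py <<'E'
def fitdisc(n,p,m,c,z=.203,thr=-40,ch=2):
    for it in range(4):
        pts=[]
        for a in np.radians(np.arange(0,360,3)):
            rs=np.arange(.066,.086,.0003)
            u=np.array([proj(n,[c[0]+r*np.cos(a),c[1]+r*np.sin(a),z],m) for r in rs],np.float32)
            v=cv2.remap(p[...,ch],u[:,:1],u[:,1:],cv2.INTER_LINEAR).ravel().astype(float)
            d=v[8:]-v[:-8];i=d.argmin()
            if d[i]<thr: pts.append(c+rs[i+4]*np.array([np.cos(a),np.sin(a)]))
        pts=np.array(pts);r=np.hypot(*(pts-c).T);g=abs(r-np.median(r))<.003;P=pts[g]
        q=np.linalg.lstsq(np.c_[2*P,np.ones(len(P))],(P**2).sum(1),rcond=None)[0];c=q[:2]
    return c,np.sqrt(q[2]+c@c),len(P)
E
python3 - <<'E'
from h import *
for n in('top','scene'):
    p=np.load(n+'0.npz')['p'];print(n,fitdisc(n,p,camera_model(n),np.array([.567,-.0885])))
s=observe();print(s['time'])
E
```

```text
top (array([ 0.56999939, -0.08703059]), np.float64(0.07664292673931164), 115)
scene (array([ 0.5670369 , -0.08920649]), np.float64(0.07666184224882877), 112)
0.1
```

send_rows(
  motion=[
    [[0,0,0,-4,0,0,0],[0,0,0,-4,0,0,0],[-0.14,0,0,0,2.5,-2,0],[-0.14,0,0,0,2.5,-2,0],[-0.14,0,0,0,3,-3,0],[-0.14,0,0,0,3,-3,0]],
  ],
)

```text
time: 0.7
position: [0.2335, -0.4536, 0.3079]
eef_rot: [0.239, 0.667, -0.235, 0.665]
ft_force: [0.3, 0.6, 0.1]
grip_width: 0.0527
```

```bash
cat >> h.py <<'E'
from scipy.spatial.transform import Rotation as R
def delta(P,psi=None):
    s=observe();M=R.from_quat(s['eef_rot']).as_matrix()
    ps=np.degrees(np.arctan2(M[1,2],M[0,2]))
    print('t',s['time'],'pos',s['position'].round(4),'psi',ps.round(2),'j',s['joints'].round(2),'tilt x',M[:,0].round(4),'F',s['ft_force'].round(2),'w',s['grip_width'])
    print('shift cm tool xyz',(M.T@(np.array(P)-s['position'])*100).round(2),'turn x rad',None if psi is None else round(np.radians(ps-psi),3))
E
python3 -c "
from h import *
delta([.612,-.121,.32],27)"
```

```text
t 0.7 pos [ 0.2335 -0.4536  0.3079] psi -39.17 j [-1.23  0.25  1.72  0.    1.18 -0.54] tilt x [-0.0012  0.0063 -1.    ] F [0.3  0.64 0.11] w 0.05266652900042255
shift cm tool xyz [-1.04 49.7   8.33] turn x rad -1.155
```

send_rows(
  motion=[
    [[0,0,0,-0.1,4,0.6,0],[0,0,0,-0.1,4,0.6,0],[0,0,0,-0.1,4,0.6,0],[0,0,0,-0.1,4,0.6,0],[0,0,0,-0.1,4,0.6,0],[0,0,0,-0.1,4,0.6,0],[0,0,0,-0.1,4,0.6,0],[0,0,0,-0.1,4,0.6,0],[0,0,0,-0.1,4,0.6,0],[0,0,0,-0.1,4,0.6,0],[-0.14,0,0,0,2,0,0],[-0.14,0,0,0,0,0,0],[-0.14,0,0,0,0,0,0],[-0.14,0,0,0,0,0,0],[-0.14,0,0,0,0,0,0],[-0.14,0,0,0,0,0,0],[-0.14,0,0,0,0,0,0],[-0.14,0,0,0,0,0,0]],
  ],
)

```text
time: 2.5
position: [0.5538, -0.1431, 0.3156]
eef_rot: [-0.167, 0.688, 0.175, 0.684]
ft_force: [-0.2, 0.4, 0.2]
grip_width: 0.0003
```

```bash
python3 -c "
from h import *
delta([.612,-.121,.32],27)"
```

```text
t 2.5 pos [ 0.5538 -0.1431  0.3156] psi 27.99 j [-0.37  0.34  1.56  0.01  1.25 -0.86] tilt x [-0.0091  0.0109 -0.9999] F [-0.19  0.44  0.22] w 0.0003344010456138779
shift cm tool xyz [-0.47 -0.77  6.17] turn x rad 0.017
```

send_rows(
  motion=[
    [[0,0,0,-0.2,-0.25,2.2,0],[0,0,0,-0.2,-0.25,2.2,0],[0,0,0,0,-0.25,1.7,0],[0,0,0,0,0,0,0]],
  ],
)

```text
time: 2.9
position: [0.6122, -0.1203, 0.3183]
eef_rot: [-0.168, 0.689, 0.178, 0.683]
ft_force: [-0.4, 1.2, -0.0]
grip_width: 0.0003
```

Run:
```python
from h import *
delta([.612,-.121,.32],27)
m=camera_model('wrist');p,d=get_image('wrist');cv2.imwrite('pics/w1.png',p)
np.savez('w1.npz',p=p,d=d,K=m['mtx'],T=m['world_from_camera'])
for c in([.57,-.087],[.567,-.0892]):
    print(fitdisc('wrist',p,m,np.array(c)))
```

```text
t 2.9 pos [ 0.6122 -0.1203  0.3183] psi 28.3 j [-0.3   0.42  1.43  0.01  1.3  -0.8 ] tilt x [-0.0115  0.0116 -0.9999] F [-0.42  1.19 -0.  ] w 0.0003108883514516595
shift cm tool xyz [-0.17 -0.05 -0.05] turn x rad 0.023
(array([ 0.56910007, -0.08569047]), np.float64(0.07647765783922895), 117)
(array([ 0.56910586, -0.08566907]), np.float64(0.0764772254689467), 117)
```

View pics/w1.png

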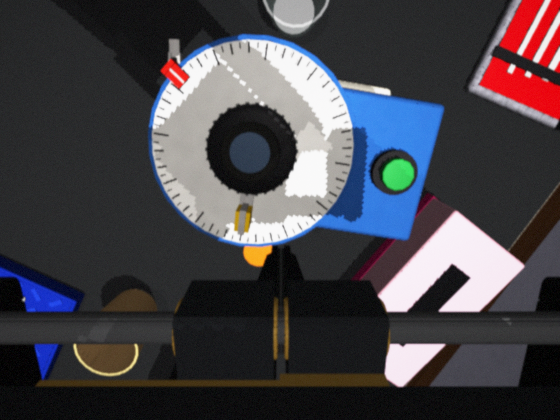

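Run:
```python
from h import *
D=np.load('w1.npz');p=D['p'];m=dict(mtx=D['K'],world_from_camera=D['T'])
c=np.array([.5691,-.0857])
print('center px',proj('w',[*c,.203],m))
for col,box,z in(('green',(370,140,430,205),.2155),('red',(150,50,200,95),.2065),('yellow',(225,195,260,235),.2205)):
    uv,k=com(cent(p,col,box));W=ray('w',uv,z,m)[:2];v=W-c;print(col,uv,k,W.round(4),np.hypot(*v).round(4),np.degrees(np.arctan2(v[1],v[0])).round(2))
s=observe();M=R.from_quat(s['eef_rot']).as_matrix()
print('tip px',proj('w',s['position']+M[:,0]*.014,m))
a=cv2.resize(p[40:110,140:220],None,fx=5,fy=5,interpolation=cv2.INTER_CUBIC);b=cv2.resize(p[190:260,210:290],None,fx=5,fy=5,interpolation=cv2.INTER_CUBIC)
cv2.imwrite('pics/w1z.png',np.hstack([a,b]))
```

```text
center px [252.27738404 148.9211599 ]
green [397.86046512 174.19883721] 860 [ 0.6724 -0.0497] 0.1094 19.24
red [173.49742268  72.43298969] 388 [ 0.4955 -0.0639] 0.0768 163.5
yellow [242.83712121 218.11742424] 264 [ 0.5867 -0.1326] 0.05 -69.45
tip px [278.35896304 265.81857757]
```

View pics/w1z.png

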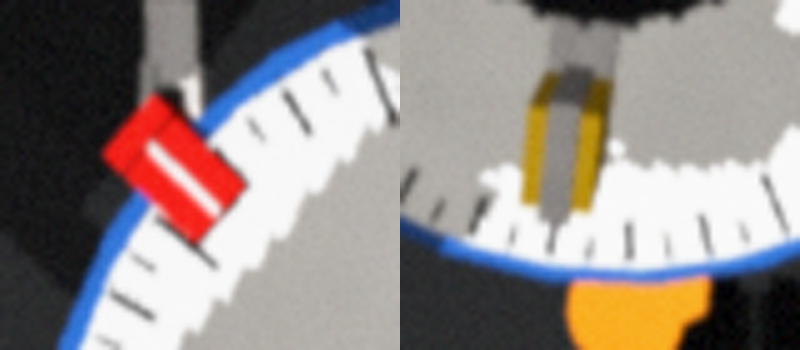

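Run:
```python
from h import *
D=np.load('w1.npz');p=D['p'];m=dict(mtx=D['K'],world_from_camera=D['T'])
for uv in((183.6,83),(170,69)):
    W=ray('w',uv,.206,m)[:2]-[.5691,-.0857];print(np.hypot(*W),np.degrees(np.arctan2(W[1],W[0])))
s=observe();M=R.from_quat(s['eef_rot']).as_matrix()
for dy in(-.01,.01):
  for dz in(-.012,.012): print(dy,dz,proj('w',s['position']+M@[.014,dy,dz],m))
b=p[230:360,215:345].astype(float);b=np.clip(255*(b/255)**.45,0,255).astype(np.uint8)
cv2.imwrite('pics/w1f.png',cv2.resize(b,None,fx=4.5,fy=4.5,interpolation=cv2.INTER_CUBIC))
d=D['d'];print(d[250:300:8,281])
```

```text
0.06719433224315928 163.83638235865004
0.08017216127194998 163.54160361171068
-0.01 -0.012 [255.82749637 283.0691367 ]
-0.01 0.012 [300.96707171 283.01660525]
0.01 -0.012 [255.05401033 248.09045943]
0.01 0.012 [301.57642752 248.04280426]
[0.1803598  0.170756   0.16127063 0.1543746  0.15455969 0.15498075
 0.15485212]
```

View pics/w1f.png

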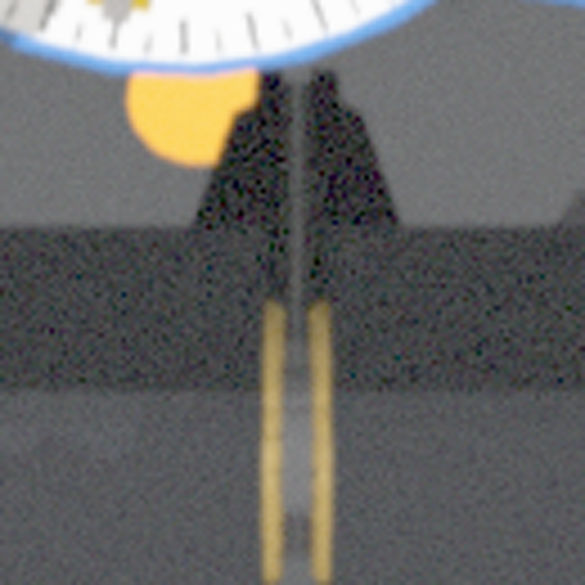

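```bash
cat >> h.py <<'E'
def full(P,psi):
    s=observe();M=R.from_quat(s['eef_rot']).as_matrix()
    a=np.radians(psi);x=np.array([0,0,-1.]);z=np.array([np.cos(a),np.sin(a),0]);N=np.c_[x,np.cross(z,x),z]
    ps=np.degrees(np.arctan2(M[1,2],M[0,2]))
    print('t',s['time'],'pos',s['position'].round(4),'psi',ps.round(2),'F',s['ft_force'].round(2),s['ft_torque'].round(2),'j6',s['joints'][5].round(2))
    print('turn',R.from_matrix(M.T@N).as_rotvec().round(3),'shift cm',(M.T@(np.array(P)-s['position'])*100).round(2))
E
python3 -c "
from h import *
full([.609,-.123,.233],20.5)"
```

```text
t 2.95 pos [ 0.6114 -0.1206  0.3183] psi 28.3 F [-0.33 -0.07 -0.83] [-0.02 -0.05  0.01] j6 -0.8
turn [ 0.136 -0.006 -0.015] shift cm [ 8.53 -0.23 -0.28]
```

send_rows(
  motion=[
    [[0.136,-0.006,-0.015,2,-0.2,-0.3,0],[0,0,0,2,0,0,0],[0,0,0,2,0,0,0],[0,0,0,1.5,0,0,0],[0,0,0,0,0,0,0]],
  ],
)

```text
time: 3.45
position: [0.6054, -0.125, 0.2411]
eef_rot: [-0.124, 0.697, 0.123, 0.696]
ft_force: [-1.0, -0.9, 0.3]
grip_width: 0.0007
```

Run:
```python
from h import *
full([.609,-.123,.233],20.5)
p,d=get_image('wrist');cv2.imwrite('pics/w2.png',p)
```

```text
t 3.45 pos [ 0.6054 -0.125   0.2411] psi 20.13 F [-0.99 -0.85  0.32] [-0.   -0.12 -0.  ] j6 -0.66
turn [-0.007 -0.001  0.   ] shift cm [0.81 0.06 0.41]
```

View pics/w2.png

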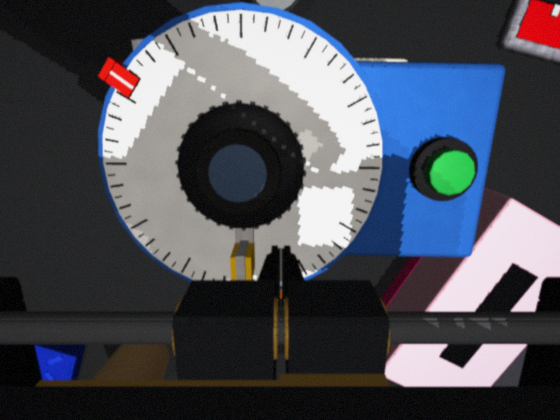

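send_rows(
  motion=[
    [[0,0,0,0.7,0.05,0.2,0],[0,0,0,0.1,0,0,0],[0,0,0,0,0,-0.4,0],[0,0,0,0,0,-0.4,0],[0.1,0,0,0,-0.1,-0.5,0],[0.1,0,0,0,-0.1,-0.5,0],[0.1,0,0,0,-0.1,-0.5,0]],
  ],
)

```text
time: 4.2
position: [0.5858, -0.1343, 0.2377]
eef_rot: [-0.016, 0.705, 0.014, 0.709]
ft_force: [2.6, -1.0, 0.6]
grip_width: 0.0006
```

```bash
cat >> h.py <<'E'
C=np.array([.5691,-.0857])
def where(name=None):
    """tool relative to ring axis: radial/tangential in tool frame; lever estimate by wrist yellow"""
    s=observe();M=R.from_quat(s['eef_rot']).as_matrix();v=M.T@np.array([*(C-s['position'][:2]),0])
    ps=np.degrees(np.arctan2(M[1,2],M[0,2]))
    print('t',s['time'],'pos',s['position'].round(4),'psi',ps.round(2),'axis in tool y,z mm',(v[1:]*1000).round(1),'tilt',M[:2,0].round(4),'F',s['ft_force'].round(2),'j6',s['joints'][5].round(2))
    if name:
        m=camera_model('wrist');p,d=get_image('wrist');cv2.imwrite(f'pics/{name}.png',p);np.savez(name+'.npz',p=p,K=m['mtx'],T=m['world_from_camera'])
        M=cent(p,'yellow',(190,180,300,300));uv,k=com(M);w=ray('w',uv,.2205,m)[:2]-C;print('yellow',uv,k,np.hypot(*w).round(4),np.degrees(np.arctan2(w[1],w[0])).round(1))
E
python3 - <<'E'
from h import *
where('w3')
E
```

```text
t 4.2 pos [ 0.5858 -0.1343  0.2377] psi 2.45 axis in tool y,z mm [ 49.3 -14.6] tilt [ 0.0066 -0.0028] F [ 2.64 -1.01  0.58] j6 -0.38
yellow [255.00729927 260.63138686] 274 0.0475 -86.2
```

View pics/w3.png

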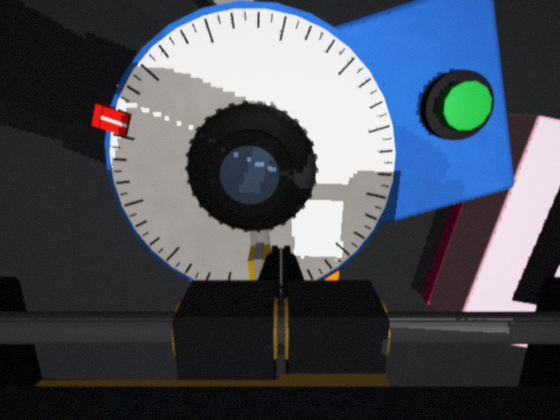

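send_rows(
  motion=[
    [[0.1,0,0,0.1,-0.12,-0.5,0],[0.1,0,0,0.1,-0.12,-0.5,0],[0.1,0,0,0.1,-0.12,-0.5,0],[0.1,0,0,0,-0.12,-0.5,0],[0.1,0,0,0,-0.12,-0.5,0],[0.1,0,0,0,-0.12,-0.5,0]],
  ],
)

```text
time: 4.85
position: [0.5555, -0.1358, 0.2385]
eef_rot: [0.2, 0.672, -0.2, 0.684]
ft_force: [1.4, -0.1, 0.4]
grip_width: 0.0003
```

Run:
```python
from h import *
where('w4')
```

```text
t 4.85 pos [ 0.5555 -0.1358  0.2385] psi -32.86 axis in tool y,z mm [ 49.5 -15.7] tilt [ 0.0155 -0.0052] F [ 1.37 -0.09  0.42] j6 0.22
yellow [255.05395683 259.97482014] 278 0.0477 -120.5
```

Run:
```python
from h import *
full([.5555,-.1358,.235],-32.86)
```

```text
t 4.9 pos [ 0.5548 -0.1356  0.2385] psi -33.21 F [ 1.31 -0.39  0.25] [-0.04 -0.04 -0.06] j6 0.22
turn [-0.006  0.016 -0.004] shift cm [0.35 0.02 0.06]
```

send_rows(
  motion=[
    [[0.1,0.01,0,0.3,-0.12,-0.5,0],[0.1,0.006,0,0.2,-0.12,-0.5,0],[0.1,0.003,0,0.1,-0.12,-0.5,0],[0.1,0.003,0,0.1,-0.12,-0.5,0],[0.1,0.003,0,0.1,-0.12,-0.5,0],[0.1,0.003,0,0.1,-0.12,-0.5,0],[0.1,0.003,0,0.1,-0.12,-0.5,0]],
  ],
)

```text
time: 5.6
position: [0.5285, -0.1176, 0.2355]
eef_rot: [0.426, 0.568, -0.418, 0.568]
ft_force: [-2.2, -2.7, 6.2]
grip_width: 0.0004
```

Run:
```python
from h import *
where('w5')
full([.5555,-.1358,.235],-100)
```

```text
t 5.6 pos [ 0.5285 -0.1176  0.2355] psi -73.2 axis in tool y,z mm [ 48.1 -18.8] tilt [0.0071 0.0091] F [-2.19 -2.71  6.16] j6 0.92
yellow [252.28688525 263.88114754] 244 0.0478 -159.6
t 5.65 pos [ 0.5281 -0.1171  0.2355] psi -73.56 F [-1.31 -1.04  5.26] [-0.25  0.31 -0.03] j6 0.93
turn [ 0.461 -0.009 -0.007] shift cm [0.06 2.1  2.57]
```

View pics/w5.png

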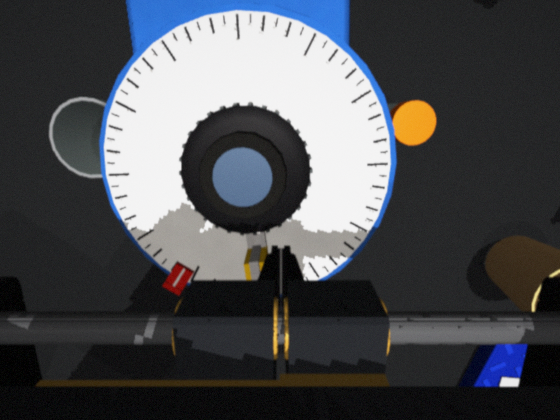

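Run:
```python
from h import *
for n in('w3','w4','w5'):
    D=np.load(n+'.npz');print(n,fitdisc('w',D['p'],dict(mtx=D['K'],world_from_camera=D['T']),C))
p,d=get_image('top');cv2.imwrite('pics/top1.png',p);print(fitdisc('top',p,camera_model('top'),C))
p,d=get_image('scene');print(fitdisc('scene',p,camera_model('scene'),C))
where()
```

```text
w3 (array([ 0.56896225, -0.08573587]), np.float64(0.07646973910013817), 98)
w4 (array([ 0.56891382, -0.08565493]), np.float64(0.07648821725574258), 100)
w5 (array([ 0.56882582, -0.08547174]), np.float64(0.07658246509174099), 99)
(array([ 0.57000621, -0.08748771]), np.float64(0.07685957804165053), 48)
(array([ 0.56715791, -0.08912774]), np.float64(0.0765637093886914), 98)
t 5.75 pos [ 0.5286 -0.1173  0.2353] psi -73.02 axis in tool y,z mm [ 48.  -18.4] tilt [0.0071 0.0096] F [ 0.79 -1.12  0.26] j6 0.92
```

send_rows(
  motion=[
    [[0.1,-0.006,-0.006,-0.1,-0.1,-0.5,0],[0.1,0,0,0,-0.12,-0.5,0],[0.1,0,0,0,-0.12,-0.5,0],[0.08,0,0,0,-0.1,-0.4,0],[0,0,0,0,0,0,0]],
  ],
)

```text
time: 6.25
position: [0.5212, -0.0998, 0.2369]
eef_rot: [0.52, 0.479, -0.519, 0.48]
ft_force: [-0.1, 0.0, 0.4]
grip_width: 0.0002
```

Run:
```python
from h import *
where('w6')
full([.5555,-.1358,.235],-100)
```

```text
t 6.25 pos [ 0.5212 -0.0998  0.2369] psi -94.55 axis in tool y,z mm [ 46.6 -17.8] tilt [0.0026 0.0008] F [-0.08  0.01  0.39] j6 1.33
yellow [250.51592357 267.43949045] 157 0.0493 176.6
t 6.3 pos [ 0.5213 -0.0999  0.2369] psi -94.43 F [ 0.06 -0.21 -0.22] [ 0.03  0.05 -0.  ] j6 1.33
turn [ 0.097 -0.001 -0.003] shift cm [0.19 3.68 3.31]
```

View pics/w6.png

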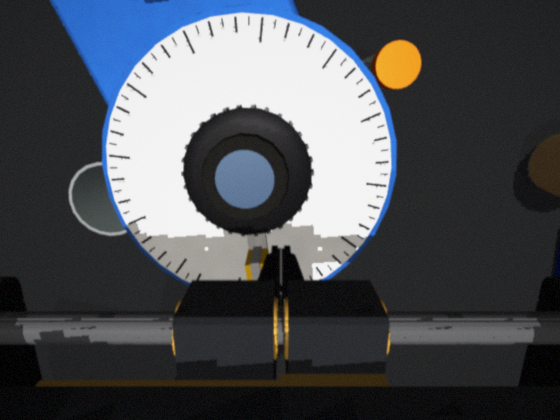

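Run:
```python
from h import *
p,d=get_image('scene');b=p[170:250,210:320];cv2.imwrite('pics/s6.png',cv2.resize(b,None,fx=6,fy=6,interpolation=cv2.INTER_CUBIC))
```

```text
(no output)
```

View pics/s6.png

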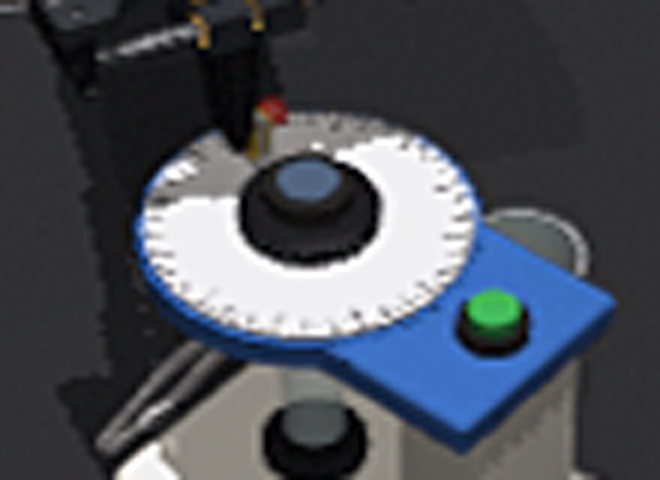

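send_rows(
  motion=[
    [[0.05,0,0,0,-0.1,-0.25,0],[0.05,0,0,0,-0.1,-0.25,0],[0,0,0,0,0,0,0]],
  ],
)

```text
time: 6.65
position: [0.5205, -0.0956, 0.2368]
eef_rot: [0.542, 0.455, -0.54, 0.456]
ft_force: [0.1, -0.6, 0.2]
grip_width: 0.0006
```

Run:
```python
from h import *
where('w7')
```

```text
t 6.65 pos [ 0.5205 -0.0956  0.2368] psi -99.75 axis in tool y,z mm [ 46.3 -18. ] tilt [0.0034 0.0005] F [ 0.1  -0.59  0.18] j6 1.43
yellow [250.61184211 267.78289474] 152 0.0492 171.7
```

send_rows(
  motion=[
    [[0,0,0,0,0,0.5,0],[0,0,0,-3,0,0.5,0],[0,0,0,-4,0,0,0],[0,0,0,0,2.5,0,0],[0,0,0,0,2.5,0,0],[0,0,0,0,0,0,0],[0,0,0,0,0,0,0]],
  ],
)

```text
time: 7.4
position: [0.5688, -0.1168, 0.3095]
eef_rot: [0.538, 0.46, -0.536, 0.46]
ft_force: [-0.1, -0.1, 0.6]
grip_width: 0.0005
```

Run:
```python
from h import *
where('w8')
```

```text
t 7.4 pos [ 0.5688 -0.1168  0.3095] psi -98.86 axis in tool y,z mm [ -4.4 -30.8] tilt [0.0027 0.0011] F [-0.14 -0.12  0.57] j6 1.41
yellow [246.92857143 275.78571429] 14 0.0398 177.2
```

View pics/w8.png

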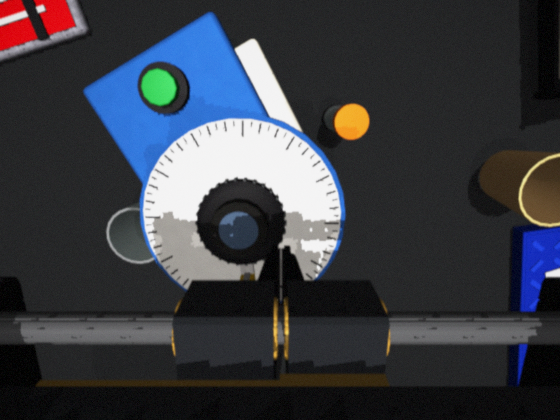

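send_rows(
  motion=[
    [[0,0,0,0,-3,0,0],[0,0,0,0,-3,0,0],[0,0,0,0,-3,0,0],[0,0,0,0,-2,0,0],[0,0,0,0,0,0,0],[0,0,0,0,0,0,0]],
  ],
)

```text
time: 8.05
position: [0.4521, -0.0989, 0.3077]
eef_rot: [0.537, 0.461, -0.536, 0.46]
ft_force: [0.3, -1.1, -0.4]
grip_width: 0.0006
```

Run:
```python
from h import *
where('w9')
D=np.load('w9.npz');p=D['p'];m=dict(mtx=D['K'],world_from_camera=D['T'])
c,r,k=fitdisc('w',p,m,C);print(c,r,k);print(proj('w',[*c,.203],m))
u=proj('w',[*(C+.055*np.array([np.cos(2.85),np.sin(2.85)])),.205],m).astype(int);print(u)
x,y=np.clip(u-[50,45],0,400);print(x,y)
cv2.imwrite('pics/w9z.png',cv2.resize(p[y:y+90,x:x+100],None,fx=6,fy=6,interpolation=cv2.INTER_CUBIC))
```

```text
t 8.05 pos [ 0.4521 -0.0989  0.3077] psi -98.66 axis in tool y,z mm [113.6 -30.6] tilt [-0.0003  0.0021] F [ 0.3  -1.09 -0.41] j6 1.36
yellow [nan nan] 0 nan nan
[ 0.56935175 -0.08534637] 0.07656096777335303 70
[236.25918316  53.00075295]
[228 135]
178 90h.py:16: RuntimeWarning: Mean of empty slice.
  y,x=np.nonzero(M);return np.array([x.mean(),y.mean()]),len(x)
  ret = ret.dtype.type(ret / rcount)
```

View pics/w9z.png

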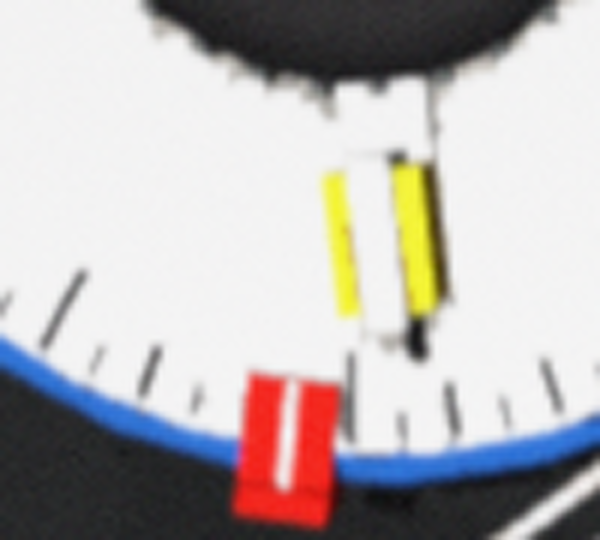

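```bash
cat >> h.py <<'E'
def ang(name,pts,c=None,z=.205):
    D=np.load(name+'.npz');m=dict(mtx=D['K'],world_from_camera=D['T'])
    c=C if c is None else c
    for uv in pts:
        w=ray('w',uv,z,m)[:2]-c;print(uv,np.hypot(*w).round(4),np.degrees(np.arctan2(w[1],w[0])).round(2))
E
python3 - <<'E'
from h import *
for c in(C,np.array([.5693,-.0853])): ang('w9',[(247.7,148.7),(226.5,153.7),(225.3,171.7)],c)
E
```

```text
(247.7, 148.7) 0.0641 176.57
(226.5, 153.7) 0.0681 163.21
(225.3, 171.7) 0.0813 163.51
(247.7, 148.7) 0.0642 176.94
(226.5, 153.7) 0.0681 163.58
(225.3, 171.7) 0.0814 163.82
```

```bash
cat >> h.py <<'E'
def tgt(psi,vy,vz,z):
    a=np.radians(psi);y=np.array([-np.sin(a),np.cos(a)]);zz=np.array([np.cos(a),np.sin(a)])
    P=C-(vy*y+vz*zz)/1000;P=np.array([*P,z]);print('target',P.round(4));full(P,psi);return P
E
python3 - <<'E'
from h import *
tgt(-99.75,46.3,-29,.3077)
tgt(-99.75,46.3,-29,.236)
E
```

```text
target [ 0.5186 -0.1064  0.3077]
t 8.1 pos [ 0.4523 -0.0989  0.3076] psi -98.66 F [-0.11  0.08  0.42] [ 0.03 -0.01 -0.02] j6 1.36
turn [ 0.019 -0.002  0.001] shift cm [-0.01  6.66 -0.25]
target [ 0.5186 -0.1064  0.236 ]
t 8.1 pos [ 0.4523 -0.0989  0.3076] psi -98.66 F [-0.11  0.08  0.42] [ 0.03 -0.01 -0.02] j6 1.36
turn [ 0.019 -0.002  0.001] shift cm [ 7.16  6.67 -0.24]
```

send_rows(
  motion=[
    [[0.02,0,0,0,2.5,-0.1,0],[0,0,0,0,2.5,-0.1,0],[0,0,0,0,1.5,0,0],[0,0,0,2.5,0,0,0],[0,0,0,2.5,0,0,0],[0,0,0,1.7,0,0,0],[0,0,0,0.1,0,0,0]],
  ],
)

```text
time: 8.8
position: [0.5248, -0.1088, 0.2357]
eef_rot: [0.541, 0.456, -0.54, 0.455]
ft_force: [-0.9, -0.3, 0.6]
grip_width: 0.0003
```

Run:
```python
from h import *
tgt(-99.75,46.3,-18,.2368)
tgt(-112.5,46.3,-18,.2368)
where()
```

```text
target [ 0.5204 -0.0956  0.2368]
t 8.8 pos [ 0.5248 -0.1088  0.2357] psi -99.73 F [-0.85 -0.33  0.62] [ 0.01  0.04 -0.05] j6 1.41
turn [ 0.    -0.002 -0.   ] shift cm [-0.11 -0.66 -1.22]
target [ 0.5194 -0.0846  0.2368]
t 8.8 pos [ 0.5248 -0.1088  0.2357] psi -99.73 F [-0.85 -0.33  0.62] [ 0.01  0.04 -0.05] j6 1.41
turn [ 0.223 -0.002 -0.   ] shift cm [-0.11 -0.94 -2.29]
t 8.8 pos [ 0.5248 -0.1088  0.2357] psi -99.73 axis in tool y,z mm [ 39.7 -30.2] tilt [0.0007 0.002 ] F [-0.85 -0.33  0.62] j6 1.41
```

send_rows(
  motion=[
    [[0,0,0,-0.1,-0.4,-0.3,0],[0,0,0,0,-0.26,-0.6,0],[0.05,0,0,0,-0.09,-0.3,0],[0.05,0,0,0,-0.09,-0.25,0],[0.04,0,0,0,-0.08,-0.2,0],[0,0,0,0,0,0,0]],
  ],
)

```text
time: 9.4
position: [0.5202, -0.0891, 0.241]
eef_rot: [0.574, 0.415, -0.57, 0.417]
ft_force: [-0.6, -0.9, -0.2]
grip_width: 0.0005
```

Run:
```python
from h import *
tgt(-112.5,46.3,-18,.2368)
where()
```

```text
target [ 0.5194 -0.0846  0.2368]
t 9.4 pos [ 0.5202 -0.0891  0.241 ] psi -107.98 F [-0.55 -0.93 -0.21] [-0.11  0.1   0.02] j6 1.59
turn [ 0.079 -0.002 -0.005] shift cm [ 0.42 -0.22 -0.4 ]
t 9.4 pos [ 0.5202 -0.0891  0.241 ] psi -107.98 axis in tool y,z mm [ 45.4 -18.3] tilt [0.0055 0.0001] F [-0.55 -0.93 -0.21] j6 1.59
```

send_rows(
  motion=[
    [[0.025,0,0,0.2,-0.07,-0.12,0],[0.025,0,0,0.2,-0.07,-0.13,0],[0.025,0,0,0,-0.05,-0.12,0],[0,0,0,0,0,0,0]],
  ],
)

```text
time: 9.8
position: [0.5201, -0.0845, 0.2383]
eef_rot: [0.59, 0.391, -0.586, 0.395]
ft_force: [-0.4, 0.2, -0.2]
grip_width: 0.0004
```

Run:
```python
from h import *
tgt(-112.5,46.3,-18,.2368)
where('w10')
```

```text
target [ 0.5194 -0.0846  0.2368]
t 9.8 pos [ 0.5201 -0.0845  0.2383] psi -112.49 F [-0.4   0.2  -0.21] [-0.04  0.01  0.06] j6 1.68
turn [ 0.    -0.002 -0.008] shift cm [ 0.15 -0.06  0.04]
t 9.8 pos [ 0.5201 -0.0845  0.2383] psi -112.49 axis in tool y,z mm [ 45.7 -17.6] tilt [ 0.0085 -0.001 ] F [-0.4   0.2  -0.21] j6 1.68
yellow [251.6618705 267.8705036] 139 0.0495 159.1
```

View pics/w10.png

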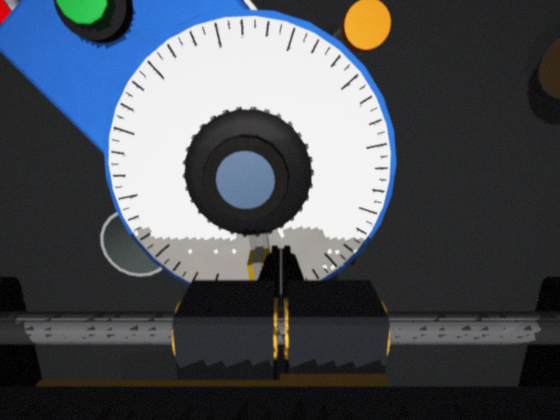

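send_rows(
  motion=[
    [[0,0,0,0,0,0.5,0],[0,0,0,-2.5,0,0.5,0],[0,0,0,-4,0,0,0],[0,0,0,0,-3,0,0],[0,0,0,0,-3,0,0],[0,0,0,0,0,0,0],[0,0,0,0,0,0,0]],
  ],
)

```text
time: 10.55
position: [0.4583, -0.0722, 0.305]
eef_rot: [0.59, 0.392, -0.585, 0.395]
ft_force: [0.6, 0.5, 0.3]
grip_width: 0.0004
```

```bash
python3 - <<'E' 2>/dev/null
from h import *
where('w11')
D=np.load('w11.npz');p=D['p'];m=dict(mtx=D['K'],world_from_camera=D['T'])
c,r,k=fitdisc('w',p,m,C);print(c,r,k)
u=proj('w',[*(C+.055*np.array([np.cos(2.85),np.sin(2.85)])),.205],m).astype(int)
x,y=np.clip(u-[50,45],0,400);print(x,y)
cv2.imwrite('pics/w11z.png',cv2.resize(p[y:y+90,x:x+100],None,fx=6,fy=6,interpolation=cv2.INTER_CUBIC))
E
```

```text
t 10.55 pos [ 0.4583 -0.0722  0.305 ] psi -112.39 axis in tool y,z mm [107.5 -29.7] tilt [0.0077 0.0001] F [0.63 0.46 0.3 ] j6 1.66
yellow [nan nan] 0 nan nan
[ 0.56909654 -0.08534982] 0.07636036012519544 77
198 100
```

View pics/w11z.png

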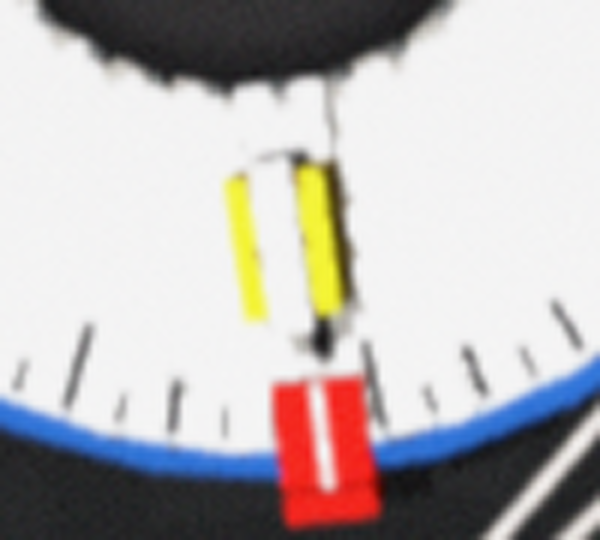

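Run:
```python
from h import *
q=lambda x,y:(198+x/6-.4,100+y/6-.4)
for c in(C,np.array([.5691,-.0853])): ang('w11',[q(323,352),q(322,335)],c,.205);ang('w11',[q(316,384),q(329,490)],c,.206)
```

```text
(251.43333333333334, 158.26666666666665) 0.0641 164.43
(251.26666666666665, 155.43333333333334) 0.0621 164.59
(250.26666666666665, 163.6) 0.0677 163.35
(252.43333333333334, 181.26666666666668) 0.0807 163.33
(251.43333333333334, 158.26666666666665) 0.064 164.78
(251.26666666666665, 155.43333333333334) 0.062 164.94
(250.26666666666665, 163.6) 0.0676 163.68
(252.43333333333334, 181.26666666666668) 0.0806 163.6
```

Run:
```python
from h import *
full([.672,-.0497,.305],-112.4)
```

```text
t 10.6 pos [ 0.4584 -0.0723  0.3049] psi -112.39 F [-0.26  0.55  0.13] [ 0.03  0.   -0.01] j6 1.66
turn [ 0.    -0.003 -0.007] shift cm [  0.15  18.89 -10.22]
```

send_rows(
  motion=[
    [[0,0,-0.007,0,3,-1.7,0],[0,0,0,0,3,-1.7,0],[0,0,0,0,3,-1.7,0],[0,0,0,0,3,-1.7,0],[0,0,0,0,3,-1.7,0],[0,0,0,0,3,-1.7,0],[0,0,0,0,0,0,0],[0,0,0,0,0,0,0]],
  ],
)

```text
time: 11.4
position: [0.6764, -0.0484, 0.2993]
eef_rot: [-0.587, -0.395, 0.588, -0.391]
ft_force: [-0.3, 0.5, -0.9]
grip_width: 0.0007
```

Run:
```python
from h import *
full([.672,-.0497,.24],-112.4)
```

```text
t 11.4 pos [ 0.6764 -0.0484  0.2993] psi -112.48 F [-0.28  0.51 -0.92] [0.06 0.02 0.01] j6 1.79
turn [-0.001 -0.002  0.005] shift cm [ 5.94 -0.32  0.3 ]
```

send_rows(
  motion=[
    [[0,0,0.005,2,-0.32,0.3,0],[0,0,0,2,0,0,0],[0,0,0,1.4,0,0,0],[0,0,0,0.2,0,0,0],[0,0,0,0,0,0,0]],
  ],
)

```text
time: 11.9
position: [0.6706, -0.0515, 0.2413]
eef_rot: [0.588, 0.393, -0.588, 0.392]
ft_force: [0.7, 0.1, 0.6]
grip_width: 0.0005
```

Run:
```python
from h import *
full([.672,-.0497,.2245],-112.4)
p,d=get_image('wrist');q,d=get_image('scene')
a=cv2.resize(p[160:340,200:360],None,fx=2.5,fy=2.5);b=cv2.resize(q[170:260,240:320],(400,450),interpolation=cv2.INTER_CUBIC)
cv2.imwrite('pics/b1.png',np.hstack([a,b]))
```

```text
t 11.9 pos [ 0.6706 -0.0515  0.2413] psi -112.54 F [0.66 0.05 0.62] [0.04 0.07 0.  ] j6 1.79
turn [-0.002 -0.002  0.001] shift cm [ 1.68  0.06 -0.21]
```

View pics/b1.png

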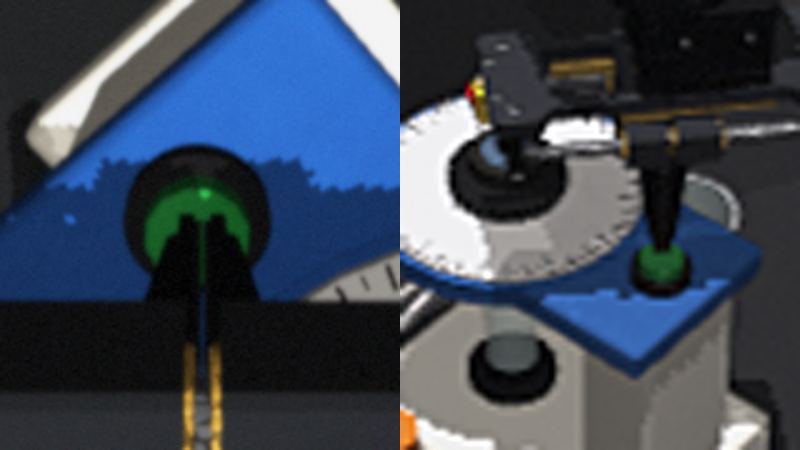

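send_rows(
  motion=[
    [[0,0,0,0.7,0,-0.1,0],[0,0,0,0.4,0,-0.05,0],[0,0,0,0.2,0,0,0],[0,0,0,0.2,0,0,0],[0,0,0,0,0,0,0]],
  ],
)

```text
time: 12.5
position: [0.672, -0.05, 0.2279]
eef_rot: [0.589, 0.392, -0.587, 0.393]
ft_force: [-1.2, 0.7, 1.4]
grip_width: 0.0009
```

Run:
```python
from h import *
full([.672,-.0497,.2235],-112.4)
```

```text
t 12.5 pos [ 0.672  -0.05    0.2279] psi -112.53 F [-1.22  0.7   1.4 ] [ 0.01  0.23 -0.05] j6 1.79
turn [-0.002 -0.003 -0.004] shift cm [ 0.44 -0.01 -0.02]
```

send_rows(
  motion=[
    [[0,0,0,0.2,0,0,0],[0,0,0,0.2,0,0,0],[0,0,0,0.15,0,0,0],[0,0,0,0.15,0,0,0]],
  ],
)

```text
time: 12.9
position: [0.6722, -0.05, 0.2234]
eef_rot: [0.59, 0.392, -0.586, 0.394]
ft_force: [-6.5, 1.1, 19.0]
grip_width: 0.0005
```

Run:
```python
from h import *
full([.672,-.0497,.2235],-112.4)
```

```text
t 12.9 pos [ 0.6722 -0.05    0.2234] psi -112.52 F [-6.5   1.07 19.02] [ 0.19  1.36 -0.03] j6 1.79
turn [-0.002 -0.003 -0.006] shift cm [-0.01 -0.03 -0.02]
```

send_rows(
  motion=[
    [[0,0,0,0.05,0,0,0],[0,0,0,0.05,0,0,0]],
  ],
)

```text
time: 13.1
position: [0.672, -0.05, 0.2239]
eef_rot: [0.59, 0.391, -0.586, 0.394]
ft_force: [-0.8, -0.1, 3.4]
grip_width: 0.0007
```

Run:
```python
from h import *
full([.672,-.0497,.2235],-112.4)
q,d=get_image('scene');cv2.imwrite('pics/b2.png',cv2.resize(q[170:290,210:340],None,fx=5,fy=5,interpolation=cv2.INTER_CUBIC))
print(fitdisc('scene',q,camera_model('scene'),np.array([.567,-.0892])))
full([.672,-.0497,.2235],-112.4)
```

```text
t 13.1 pos [ 0.672  -0.05    0.2239] psi -112.52 F [-0.75 -0.06  3.37] [0.04 0.36 0.02] j6 1.79
turn [-0.002 -0.003 -0.007] shift cm [ 0.04 -0.02 -0.02]
(array([ 0.56707451, -0.0887831 ]), np.float64(0.07718747056519897), 76)
t 13.15 pos [ 0.672  -0.05    0.2238] psi -112.52 F [-2.71 -0.55  5.43] [0.04 0.44 0.02] j6 1.79
turn [-0.002 -0.003 -0.007] shift cm [ 0.03 -0.02 -0.03]
```

View pics/b2.png

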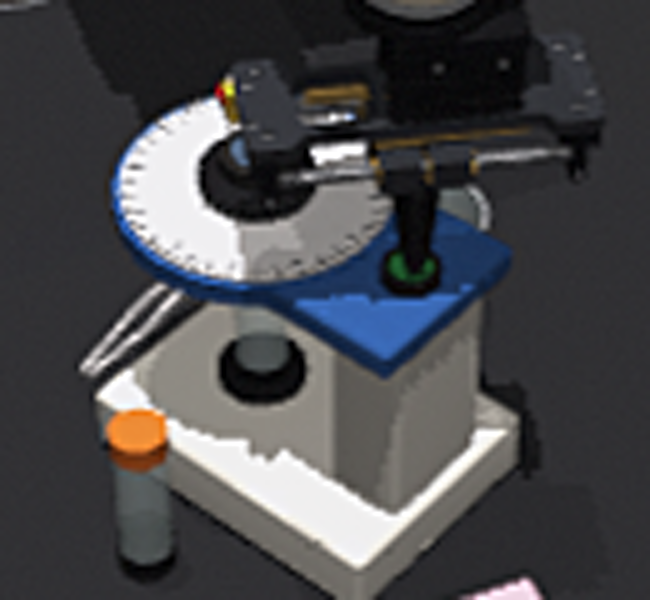

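send_rows(
  motion=[
    [[0,0,0,0.08,0,0,0]],
  ],
)

```text
time: 13.25
position: [0.6721, -0.05, 0.2236]
eef_rot: [0.59, 0.391, -0.586, 0.394]
ft_force: [-4.9, 0.1, 9.9]
grip_width: 0.0004
```

Run:
```python
from h import *
full([.672,-.0497,.2235],-112.4)
get_image('top');get_image('top');p,d=get_image('scene')
full([.672,-.0497,.2235],-112.4)
```

```text
t 13.25 pos [ 0.6721 -0.05    0.2236] psi -112.52 F [-4.9   0.07  9.88] [ 0.15  0.84 -0.01] j6 1.79
turn [-0.002 -0.003 -0.008] shift cm [ 0.01 -0.02 -0.03]
t 13.4 pos [ 0.6721 -0.05    0.2237] psi -112.51 F [-3.85 -0.43  8.68] [0.11 0.74 0.01] j6 1.79
turn [-0.002 -0.003 -0.008] shift cm [ 0.02 -0.02 -0.03]
```

The force is steady at about 9 N, with the button at its stop, so I'm handing the job in.

```bash
python3 -c "
from rig import *
print(close_job())"
```

```text
the job is handed in; nothing more can be done
None
```

I set the analyser pointer on the rider's white line. I then pressed the lamp button down and handed the job in at about 13.4 s, still holding it. The system gave no verdict.

- **Pointer:** I pushed only the right-hand pad with the shut fingertips. In the last wrist picture, taken with the button still up, the pointer was about 1.1° from the white line. That is roughly 1.2 mm, against the 3.5 mm allowed. I did not check it again during the press, because the gripper hid it from the scene camera.
- **Button:** The fingertips were at about 0.2097 m, so the button was about 5.8 mm down of its 6 mm. The upward force held at about 9 N. It peaked at about 19 N when the button reached its stop.
- **Polarimeter:** The disc centre stayed within about 0.5 mm of where it started in the scene-camera fits.
- **Rider:** Its angle read the same before and after, within 0.5°.
- **Other things:** In the last scene picture the sample cell, spare cell and forceps looked untouched. I did not check the beaker, wash bottle or paper cup closely at the end.
- **Disagreements:** The three cameras placed the disc centre up to about 3.5 mm apart. I worked from the wrist camera, which gave the button distance as 109.4 mm against the stated 109 mm.

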